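# Pull the red screwdriver from the tool block and stand it in the steel pot

### The job

The red-handled screwdriver is needed for the next job: pull it straight up out of the wooden tool block, carry it to the empty steel pot and lower it in, handle up, until its tip is down at the bottom; do not drop it in from above. Leave the yellow screwdriver and the red pencil standing in the block.

Things in the scene. Friction and masses are not known exactly. Their poses are not given: they have to be found in the camera images.
- red_screwdriver: Red-handled cross-head screwdriver, 210 mm long, tip down in one of the block's holes (which one varies). Origin at the tip's end; z runs up its axis to the handle's end. Steel shaft 6 mm thick from 0 to 105 mm; handle from 105 to 210 mm, 32 mm thick from 145 mm on: grip it about 180 mm above the tip, from above. 0.11 kg. May lean up to 6 degrees; x and y mean nothing.
- yellow_screwdriver: Bystander: slotted screwdriver with a yellow and black handle, 185 mm long, handle up to 32 mm thick, standing tip down in another hole. Origin at the end of its tip, z up along its axis.
- red_pencil: Bystander: red carpenter's pencil, 178 mm long and 8 mm thick, standing on end in another hole. Origin at its lower end, z up along its length.
- tool_block: Brown wooden block fixed to the bench, 190 x 60 x 60 mm (x, y, z), long side pointing away from the robot; three holes in a row along its own x, at -60, 0 and +60 mm, 10.5 mm wide, 50 mm deep. Origin: centre of its underside. Tips stand 10 mm above the bench. Grasp across the row (its y) and carry the drawn tool away across the row too, pot side: the neighbours reach 195 mm up.
- steel_pot: Empty round steel pot on a black rubber foot, fixed to the bench, straight-sided, 60 mm outside diameter, 54 mm inside, 100 mm high. Origin at the centre of its underside, z up.
- pot_floor (a point): Centre of the pot's inner floor, 5 mm above the bench; the rim is 95 mm above it. A screwdriver let go there leans against the rim, up to about 30 degrees.

How it is judged (in metres and radians):
On the way, in this order (a step that is already met when the one before it is completed fails the run):
1. the red screwdriver is drawn right out of the block in the gripper (height (world z) of red_screwdriver above 0.065 m and contact force between the fingers and red_screwdriver above 0.5 N), for 0.1 s.
2. the tip of the red screwdriver is lowered to within 40 mm of the pot's floor while still held (horizontal distance between red_screwdriver and pot_floor below 0.029 m and z of red_screwdriver in the frame of pot_floor below 0.04 m and contact force between the fingers and red_screwdriver above 0.5 N), for 0.1 s.
At the end, for the whole second after the job is handed in: The red screwdriver stands at rest in the steel pot, handle up: tip within 29 mm of the pot's centre line, under 15 mm above its floor, leaning under 40 degrees. The yellow screwdriver and red pencil still stand in their holes (tips moved under 15 mm, leaning under 14 degrees) (horizontal distance between red_screwdriver and pot_floor below 0.029 m and z of red_screwdriver in the frame of pot_floor below 0.015 m and angle between red_screwdriver's own z axis and vertical below 0.7 rad and linear speed of red_screwdriver below 0.03 m/s and distance of each of yellow_screwdriver, red_pencil from where it was at the start of the episode below 0.015 m and angle between each of yellow_screwdriver, red_pencil's own z axis and vertical below 0.25 rad); the robot touches nothing.
It fails at once if the yellow screwdriver or the red pencil is pulled out of the block (distance of any of yellow_screwdriver, red_pencil from where it was at the start of the episode above 0.03 m).
It also fails if it takes over 42 s, if anything falls off the work surface, if the arm or the gripper's body presses on something with over 40 N, if the wrist force passes 120 N, or if a joint passes its speed limit or range.

### The arm

A 6-joint arm with a two-finger parallel gripper is mounted at the origin on a cart in front of the work surface, level with it; the furniture and walls round the work are solid. World frame = base frame: x ahead of the robot, y to its left, z up, the work surface at z = 0. Lengths are in m, angles in degrees, forces in N, time in s.
With the tool pointing down it reaches from about 0.375 to 0.9 m from the base axis. Payload 3.1 kg.
Tool frame: the origin (TCP) lies at the very end of the fingers, on their centre line; the grasp point (between the pads) lies 19 mm behind it; z points along the fingers, y is the line along which they close (so a half turn about z gives the same grasp; the last joint's range is limited). The gripper opens to 87 mm and grips with 3 to 60 N. Pads are 19 mm wide; open, the fingers measure 117 mm over their backs; the gripper's body (75 mm by 190 mm) begins 51 mm behind the grasp point.
Start: joints at [-84.483, 30.224, 82.088, -0, 67.689, -10.227], TCP at [0.17, -0.602, 0.223] pointing down, gripper open.
Joint ranges: [-176.69, 176.69], [-43.24, 126.21], [12.49, 139.97], [-82, 262], [0, 151.66], [-163.58, 163.58]. Speed limits (degrees/s): [159.86, 159.86, 180, 180, 180, 180].

### API

Orientations are given as a 3x3 rotation matrix whose columns are the frame's x, y, z axes.
In Python, from rig import bot gives the robot as it stands.
- The arm moves only by the tool move_arm, never from a script. Its argument "increments" is a list of rows, each an object with "xyz": the shift along the tool's x, y, z in mm, a list of three; "roll": the turn about the tool's z in rad; "grip": the opening in per cent of the stroke, from 0 (shut) to 100 (fully open). A call has 1 to 5 rows; each row shifts and turns the commanded pose from where the row before left it, along the tool's axes as they then stand; what a row does not reach is not made up. A row lasts 1/12 s, in which the tool goes at most 41.7 mm and 7.16 degrees, less where a joint would pass 70% of its speed; a pose out of reach is approached as far as the arm can. A call is refused whole if a number of a shift passes 41.7 or a number of a turn 0.125, either way. A call with a gripper value outside its range is refused whole. The fingers move at their own pace and stop on an object; the grip force is fixed at half the most. Time passes only in rows, so rows that do not move let the fingers close. It gives the time, the measured TCP pose, the force, the opening and the grip force at its end, in the units of the state.
- bot.read_state(): the state, without advancing time (a new reading comes with each control period).
- bot.capture(name): name is "scene" or "side" or "wrist"; returns (picture, depth): 384x512x3 uint8, red, green, blue; 384x512 float32, m along the optical axis (not along the pixel's ray), 0 where there is no reading.
- bot.camera_model(name): a dict with "intrinsics" (3x3 intrinsics, pixels), "rvec" (rotation vector, rad) and "tvec" (3), from world to camera coordinates, as OpenCV has them; the wrist camera has in their place "tool_from_camera" (4x4, takes a point from camera to tool coordinates, whose origin is the TCP and whose axes are the flange's). Camera axes: x right, y down, z forward; pixel columns grow to the right and rows downward; lengths in m; the calibration is good to about 2 mm. The wrist camera is an equidistant fisheye: a pixel r from the principal point sees the ray r / f radians off the axis. A picture is of the moment at which its call begins: read the wrist's pose just before it. camera_model takes no time and is no camera call.
- bot.hand_in(): hands the job in; it is judged then, once.
Trained networks look in the newest picture that a camera, given by its name, has taken for a name from the list of things; names that differ only in an ending like _2 or _b are one class to them, and where a whole thing is asked for, a point or a joint stands for the part that bears it (a point fixed in the world has none). Each returns a list of dicts, best first, with "conf" (0 to 1); they miss things now and then, are a little off and sometimes report something else, mostly with a low value. They report only what shows in the picture. A call takes as long as a camera call.
- bot.spot_in(label, camera): "at" ([x, y, z] in m, in the coordinates of the camera as it stood for that picture, good to about 4 mm: the middle of the surface that is visible of it).
- bot.trace(label, camera): "mask" (384x512 bool, what is visible of it).
The state is a dict: "time_s": time; "joint_positions": joint angles; "qvel": joint speeds; "tau": joint torques, N m; "position": TCP position; "tcp_rot": TCP orientation; "force": force on the tool from outside, world axes, zero at the start; "moment": the same for the moment, N m; "opening": opening from 0.0 (shut) to 1.0 (fully open); "grasp_force": force on a finger pad.
Only numpy, scipy, OpenCV 4.12 (cv2) and the standard library are available. Lean on these libraries where they do the work, as an engineer would, in place of code of your own. Each camera call takes 0.05 s, during which the arm holds its last target. There are 200 camera calls.

## Working session

There is one attempt and no reset: what is moved stays moved. The work goes in short steps, Python scripts to look and compute and a tool call to move; the robot and the scene stay as the last step left them, time stands still between calls to the robot, and variables do not carry over. Pictures are saved under pics/ and viewed, at most 10 in all, crops included, and the job is handed in when it is done.

Besides the shell and the picture viewer there is one more tool, called after "Request:" as name(argument=value, ...), one argument or row to a line, values as JSON. move_arm: Moves the arm, as the interface text tells. Its arguments: {"type":"object","properties":{"increments":{"type":"array"}},"required":["increments"]}

```bash
mkdir -p pics
cat > h.py <<'E'
import numpy as np, cv2
from rig import bot
def cloud(cam, mask, depth):
    m=bot.camera_model(cam); K=np.array(m["intrinsics"])
    R=cv2.Rodrigues(np.array(m["rvec"],float))[0]; t=np.array(m["tvec"],float).ravel()
    v,u=np.nonzero(mask&(depth>0)); d=depth[v,u]
    P=np.c_[(u-K[0,2])/K[0,0]*d,(v-K[1,2])/K[1,1]*d,d]
    return (P-t)@R
E
python3 - <<'E'
from h import *
s=bot.read_state(); print(s["position"],np.round(s["tcp_rot"],3).tolist(),s["time_s"])
ims=[]
for c in ("scene","side"):
    p,d=bot.capture(c); ims.append(p)
    for n in ("red_screwdriver","yellow_screwdriver","red_pencil","tool_block","steel_pot"):
        r=bot.trace(n,c)
        for q in r[:2]:
            m=q["mask"]; 
            if not m.any(): continue
            v,u=np.nonzero(m); m=cv2.erode(m.astype(np.uint8),np.ones((3,3)))>0 if m.sum()>400 else m
            P=cloud(c,m,d)
            if len(P)==0: continue
            print(c,n,round(q["conf"],2),m.sum(),"px",int(u.mean()),int(v.mean()),"lo",np.percentile(P,3,0).round(3),"med",np.median(P,0).round(3),"hi",np.percentile(P,97,0).round(3))
p=np.vstack(ims); cv2.imwrite("pics/a.png",cv2.resize(p,(400,600),interpolation=cv2.INTER_AREA)[:,:,::-1])
E
```

```text
[ 0.16954111 -0.60080816  0.22154711] [[0.962, 0.271, -0.0], [0.271, -0.962, 0.002], [0.0, -0.002, -1.0]] 0.0
scene red_screwdriver 0.67 491 px 208 182 lo [0.558 0.105 0.115] med [0.565 0.115 0.184] hi [0.576 0.12  0.22 ]
scene red_screwdriver 0.66 749 px 281 185 lo [ 0.479 -0.133  0.005] med [ 0.498 -0.086  0.072] hi [ 0.532 -0.076  0.099]
scene yellow_screwdriver 0.57 473 px 265 204 lo [0.437 0.091 0.108] med [0.446 0.102 0.165] hi [0.46  0.107 0.195]
scene red_pencil 0.65 192 px 236 205 lo [0.508 0.094 0.061] med [0.511 0.098 0.128] hi [0.516 0.101 0.185]
scene tool_block 0.65 2870 px 238 241 lo [0.416 0.074 0.01 ] med [0.496 0.12  0.058] hi [0.592 0.139 0.062]
scene steel_pot 0.61 746 px 281 184 lo [ 0.479 -0.133  0.005] med [ 0.498 -0.086  0.074] hi [ 0.533 -0.076  0.099]
side red_screwdriver 0.75 474 px 245 91 lo [0.565 0.087 0.128] med [0.573 0.092 0.18 ] hi [0.586 0.101 0.217]
side yellow_screwdriver 0.84 408 px 187 107 lo [0.44  0.075 0.115] med [0.449 0.08  0.161] hi [0.46  0.086 0.193]
side red_pencil 0.58 191 px 217 113 lo [0.51  0.09  0.066] med [0.513 0.093 0.135] hi [0.518 0.097 0.182]
side tool_block 0.89 2880 px 213 156 lo [0.417 0.057 0.006] med [0.496 0.073 0.044] hi [0.598 0.115 0.06 ]
side steel_pot 0.78 1932 px 245 197 lo [ 0.48  -0.137  0.003] med [ 0.503 -0.129  0.062] hi [ 0.534 -0.079  0.098]
```

View pics/a.png

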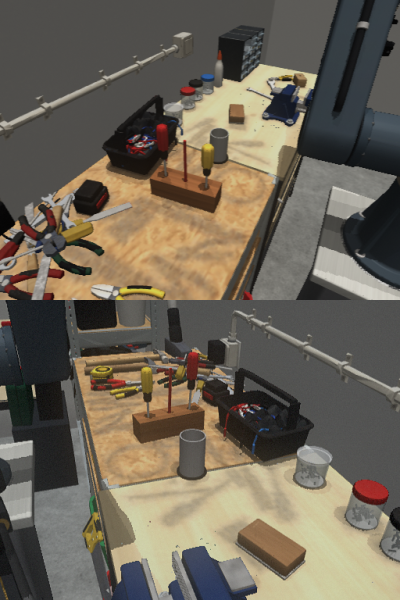

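The pictures show the red screwdriver standing at the far end of the block, at scene (162,138) and side (193,370) in the half-size view. The pencil is in the middle and the yellow one is near. The pot is at side (192,452). A toolbox stands beyond the red handle, so I'll check its clearance as well.

Run:
```python
from h import *
from scipy.optimize import least_squares
C={k:[] for k in("red_screwdriver","yellow_screwdriver","red_pencil","tool_block","steel_pot")}; A=[]
for c in ("scene","side"):
    p,d=bot.capture(c); A.append(cloud(c,d>0,d))
    for n in C:
        r=bot.trace(n,c)
        if r: C[n].append(cloud(c,r[0]["mask"],d))
A=np.vstack(A)
def axis(P,R,z0,z1):
    P=P[(P[:,2]>z0)&(P[:,2]<z1)]; m=np.median(P,0)
    P=P[np.hypot(*(P-m)[:,:2].T)<.05]
    f=lambda q:(np.hypot(P[:,0]-q[0]-q[2]*(P[:,2]-.19),P[:,1]-q[1]-q[3]*(P[:,2]-.19))-R)
    r=least_squares(f,[m[0],m[1],0,0],loss="soft_l1",f_scale=.002); return r.x.round(4),len(P),np.median(abs(r.fun)).round(4)
for i in (0,1): print("red cam",i,axis(C["red_screwdriver"][i],.016,.16,.215))
print("red",axis(np.vstack(C["red_screwdriver"]),.016,.16,.215))
print("yel",axis(np.vstack(C["yellow_screwdriver"]),.015,.14,.19))
B=np.vstack(C["tool_block"]); B=B[(B[:,2]>.055)&(B[:,2]<.066)]
B=B[(B[:,0]<.65)&(B[:,0]>.35)]
print("block",cv2.minAreaRect((B[:,:2]*1000).astype(np.float32)))
for i in (0,1):
    P=C["steel_pot"][i]; P=P[(P[:,2]>.09)&(P[:,2]<.105)]
    f=lambda q:np.hypot(P[:,0]-q[0],P[:,1]-q[1])-.0285
    r=least_squares(f,[.507,-.107],loss="soft_l1",f_scale=.002); print("pot",i,r.x.round(4),len(P),np.median(abs(r.fun)))
# tall things near the path
for z0 in (.07,.13,.2,.26):
    Q=A[(A[:,2]>z0)&(A[:,0]>.35)&(A[:,0]<.85)&(abs(A[:,1])<.35)]
    print(z0,len(Q)); 
    if z0<.2: 
        h,_,_=np.histogram2d(Q[:,0],Q[:,1],[np.arange(.35,.86,.05),np.arange(-.35,.36,.05)]); print(h.astype(int))
```

```text
red cam 0 (array([ 0.5603,  0.1227, -0.0319, -0.0637]), 342, np.float64(0.0031))
red cam 1 (array([ 0.5796,  0.1052,  0.0454, -0.0051]), 367, np.float64(0.0012))
red (array([ 0.5802,  0.1037,  0.0595, -0.0109]), 709, np.float64(0.0013))
yel (array([ 0.4523,  0.0914,  0.0149, -0.0072]), 666, np.float64(0.0012))
block ((510.9794006347656, 98.46524810791016), (191.42486572265625, 66.6192398071289), 8.072617530822754)
pot 0 [ 0.5081 -0.1042] 177 0.0008255227698792146
pot 1 [ 0.509 -0.107] 362 0.000806640832940202
0.07 19284
[[  0   0   0   0   0   0   0   0   0   0   0   0   0   0]
 [  0   0   0   0   0   0   0   0 523 181   0   0   0   0]
 [  0   0   0   0 306 177   0   0 381 126   0   0   0   0]
 [  0   0   0   0 448 428   0   0 368  10   0   0   0   0]
 [  0   0   0   0   0   0   0   0 544 753   0   0   0   0]
 [  0   0   0   0   0   0   0  25 124   0   0   0   0 131]
 [  0   0   0   0 315 300 258 212 125 196   0   0   0   4]
 [  0  26 357  73 883 717 671 684 437 902   0   0   0 112]
 [131  68 468 115 712 361 416 148 205 242   0   0   0   0]
 [332 437 395 410 455 450 416 495 350 319 323 445 389 405]]
0.13 9115
[[  0   0   0   0   0   0   0   0   0   0   0   0   0   0]
 [  0   0   0   0   0   0   0   0 402 164   0   0   0   0]
 [  0   0   0   0   0   0   0   0 270 109   0   0   0   0]
 [  0   0   0   0   0   0   0   0 210   0   0   0   0   0]
 [  0   0   0   0   0   0   0   0 507 613   0   0   0   0]
 [  0   0   0   0   0   0   0   0   0   0   0   0   0   0]
 [  0   0   0   0   0   0   0   0   0   0   0   0   0   0]
 [  0   0   0   0 221 266 269 268 270 263   0   0   0   0]
 [  0   0   0   0 166  11   0   0   0   0   0   0   0   0]
 [321 437 395 410 360 320 311 367 304 319 323 445 389 405]]
0.2 5445
0.26 1
```

Request:
move_arm(
  increments=[
    {"xyz": [27, -26, -10], "roll": 0, "grip": 100},
    {"xyz": [27, -26, -10], "roll": 0, "grip": 100},
    {"xyz": [27, -26, -10], "roll": 0, "grip": 100},
    {"xyz": [27, -26, -10], "roll": 0, "grip": 100},
    {"xyz": [27, -26, -10], "roll": 0, "grip": 100},
  ],
)

```text
time_s: 1.62
position: [0.2648, -0.4382, 0.273]
tcp_rot: [[0.963, 0.271, 0.0], [0.271, -0.963, 0.0], [0.0, -0.0, -1.0]]
force: [0.1, 0.5, 0.7]
opening: 1.0
grasp_force: 0.0
```

Request:
move_arm(
  increments=[
    {"xyz": [28, -27, 0], "roll": 0, "grip": 100},
    {"xyz": [28, -27, 0], "roll": 0, "grip": 100},
    {"xyz": [28, -27, 0], "roll": 0, "grip": 100},
    {"xyz": [28, -27, 0], "roll": 0, "grip": 100},
    {"xyz": [28, -27, 0], "roll": 0, "grip": 100},
  ],
)

```text
time_s: 2.03
position: [0.363, -0.2702, 0.2729]
tcp_rot: [[0.963, 0.271, 0.001], [0.271, -0.963, -0.001], [0.0, 0.001, -1.0]]
force: [0.3, 0.0, -0.1]
opening: 0.999
grasp_force: 0.0
```

Request:
move_arm(
  increments=[
    {"xyz": [28, -27, 0], "roll": 0, "grip": 100},
    {"xyz": [28, -27, 0], "roll": 0, "grip": 100},
    {"xyz": [28, -27, 0], "roll": 0, "grip": 100},
    {"xyz": [28, -27, 0], "roll": 0, "grip": 100},
    {"xyz": [28, -27, 0], "roll": 0, "grip": 100},
  ],
)

```text
time_s: 2.45
position: [0.4612, -0.1021, 0.2729]
tcp_rot: [[0.962, 0.271, 0.001], [0.271, -0.962, -0.0], [0.001, 0.001, -1.0]]
force: [-0.3, 0.3, 0.3]
opening: 1.002
grasp_force: 0.0
```

Request:
move_arm(
  increments=[
    {"xyz": [28, -28, 0], "roll": 0, "grip": 100},
    {"xyz": [28, -28, 0], "roll": 0, "grip": 100},
    {"xyz": [28, -28, 0], "roll": 0, "grip": 100},
    {"xyz": [28, -28, 0], "roll": 0, "grip": 100},
    {"xyz": [28, -28, 0], "roll": 0, "grip": 100},
  ],
)

```text
time_s: 2.87
position: [0.5579, 0.0708, 0.2727]
tcp_rot: [[0.962, 0.272, 0.0], [0.272, -0.962, -0.0], [0.0, 0.0, -1.0]]
force: [0.9, -0.7, -0.0]
opening: 1.001
grasp_force: 0.0
```

Request:
move_arm(
  increments=[
    {"xyz": [15, -14, 0], "roll": 0.066, "grip": 100},
    {"xyz": [12, -10, 0], "roll": 0.066, "grip": 100},
    {"xyz": [0, 0, 0], "roll": 0, "grip": 100},
  ],
)

```text
time_s: 3.12
position: [0.5793, 0.1014, 0.2725]
tcp_rot: [[0.99, 0.144, 0.002], [0.144, -0.99, 0.001], [0.002, -0.001, -1.0]]
force: [-0.7, -0.0, -0.0]
opening: 0.999
grasp_force: 0.0
```

```bash
cat >> h.py <<'E'
from scipy.optimize import least_squares
def wcloud(mask,d,s):
    m=bot.camera_model("wrist"); K=np.array(m["intrinsics"]); T=np.array(m["tool_from_camera"])
    v,u=np.nonzero(mask&(d>0)); z=d[v,u]
    a=(u-K[0,2])/K[0,0]; b=(v-K[1,2])/K[1,1]; r=np.hypot(a,b)+1e-9
    P=np.c_[a/r*np.tan(r)*z,b/r*np.tan(r)*z,z]
    Pt=P@T[:3,:3].T+T[:3,3]
    return Pt@np.array(s["tcp_rot"]).T+np.array(s["position"])
E
python3 - <<'E'
from h import *
print(np.array(bot.camera_model("wrist")["tool_from_camera"]).round(3).tolist())
s=bot.read_state(); p,d=bot.capture("wrist"); print(s["position"],np.round(s["tcp_rot"],3).tolist())
for n in("red_screwdriver","yellow_screwdriver","red_pencil","tool_block"):
    for q in bot.trace(n,"wrist")[:2]:
        m=q["mask"]; v,u=np.nonzero(m)
        P=wcloud(m,d,s)
        if len(P)<5: continue
        T=P[P[:,2]>np.percentile(P[:,2],97)-.012]
        print(n,round(q["conf"],2),m.sum(),int(u.mean()),int(v.mean()),np.percentile(P,3,0).round(3),np.median(P,0).round(3),np.percentile(P,97,0).round(3),"top mid",((T.min(0)+T.max(0))/2).round(4), np.ptp(T,0).round(3))
        if n=="tool_block":
            B=P[(P[:,2]>.055)&(P[:,2]<.066)]; print(cv2.minAreaRect((B[:,:2]*1000).astype(np.float32)))
cv2.imwrite("pics/w.png",p[:,:,::-1])
E
```

```text
[[0.0, -0.959, -0.284, 0.077], [1.0, 0.0, 0.001, -0.0], [-0.001, -0.284, 0.959, -0.163], [0.0, 0.0, 0.0, 1.0]]
[0.57927397 0.10141091 0.27246335] [[0.99, 0.144, 0.002], [0.144, -0.99, 0.001], [0.002, -0.001, -1.0]]
yellow_screwdriver 0.95 709 247 293 [0.451 0.076 0.066] [0.463 0.092 0.176] [0.466 0.106 0.194] top mid [0.5282 0.0937 0.2714] [0.153 0.033 0.179]
yellow_screwdriver 0.42 3620 248 192 [0.451 0.068 0.027] [0.552 0.107 0.06 ] [0.606 0.134 0.062] top mid [0.5251 0.0998 0.1345] [0.167 0.079 0.167]
red_pencil 0.78 258 252 239 [0.513 0.091 0.094] [0.517 0.095 0.149] [0.518 0.099 0.187] top mid [0.5166 0.0934 0.1817] [0.004 0.007 0.014]
tool_block 0.6 3491 248 192 [0.451 0.068 0.032] [0.553 0.107 0.06 ] [0.606 0.134 0.062] top mid [0.5251 0.1    0.0572] [0.167 0.078 0.012]
((524.8389282226562, 100.64033508300781), (161.73683166503906, 60.23380661010742), 7.586562633514404)
```

View pics/w.png

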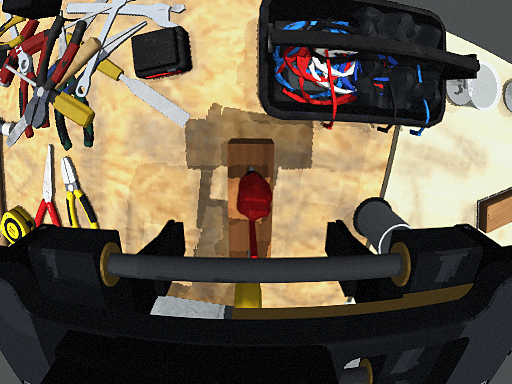

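The wrist view shows the red handle at (254,195), centred between the fingers. The pencil is just below it at (252,239) and the yellow one at (247,293). The network missed the red one here, so I'll segment it by colour.

Run:
```python
from h import *
s=bot.read_state(); p,d=bot.capture("wrist")
q=p.astype(int); m=(q[...,0]>60)&(q[...,0]>2.2*q[...,1])&(q[...,0]>2.2*q[...,2])
w=np.zeros_like(m); w[165:222,230:278]=1; m&=w
P=wcloud(m,d,s); P=P[(P[:,2]>.1)&(P[:,2]<.24)]
print(len(P),np.percentile(P,3,0).round(3),np.percentile(P,97,0).round(3))
for a,b in((.15,.17),(.17,.19),(.19,.203),(.203,.23)):
    T=P[(P[:,2]>a)&(P[:,2]<b)]
    if len(T): print(a,len(T),np.percentile(T,2,0).round(4),np.percentile(T,98,0).round(4))
P=P[(P[:,2]>.16)&(P[:,2]<.2)]
f=lambda x:np.hypot(P[:,0]-x[0]-x[2]*(P[:,2]-.19),P[:,1]-x[1]-x[3]*(P[:,2]-.19))-.016
r=least_squares(f,[.58,.104,0,0],loss="soft_l1",f_scale=.002);print(r.x.round(4),np.median(abs(r.fun)),len(P))
```

```text
1246 [0.569 0.091 0.167] [0.593 0.114 0.221]
0.15 35 [0.5841 0.0935 0.1537] [0.5915 0.1151 0.1698]
0.17 125 [0.5852 0.0914 0.1705] [0.5929 0.1158 0.1894]
0.19 101 [0.586  0.091  0.1905] [0.5933 0.1153 0.2029]
0.203 973 [0.5688 0.0899 0.2055] [0.5928 0.114  0.2212]
[ 0.5755  0.1025  0.0403 -0.0092] 0.0007232106353103861 221
```

Request:
move_arm(
  increments=[
    {"xyz": [-2, -2, 20], "roll": 0, "grip": 100},
    {"xyz": [0, 0, 25], "roll": 0, "grip": 100},
    {"xyz": [0, 0, 25], "roll": 0, "grip": 100},
    {"xyz": [0, 0, 20], "roll": 0, "grip": 100},
    {"xyz": [0, 0, 10], "roll": 0, "grip": 100},
  ],
)

```text
time_s: 3.83
position: [0.5733, 0.0993, 0.1702]
tcp_rot: [[0.99, 0.141, -0.005], [0.141, -0.99, -0.0], [-0.005, -0.001, -1.0]]
force: [-1.2, -0.1, 0.7]
opening: 1.0
grasp_force: 0.0
```

Request:
move_arm(
  increments=[
    {"xyz": [0, 0, 0], "roll": 0, "grip": 0},
    {"xyz": [0, 0, 0], "roll": 0, "grip": 0},
    {"xyz": [0, 0, 0], "roll": 0, "grip": 0},
    {"xyz": [0, 0, 0], "roll": 0, "grip": 0},
    {"xyz": [0, 0, 0], "roll": 0, "grip": 0},
  ],
)

```text
time_s: 4.25
position: [0.5762, 0.1003, 0.1739]
tcp_rot: [[0.99, 0.142, 0.003], [0.142, -0.99, -0.0], [0.003, 0.0, -1.0]]
force: [-0.4, -0.5, -0.2]
opening: 0.704
grasp_force: 0.0
```

Request:
move_arm(
  increments=[
    {"xyz": [0, 0, 0], "roll": 0, "grip": 0},
    {"xyz": [0, 0, 0], "roll": 0, "grip": 0},
    {"xyz": [0, 0, 0], "roll": 0, "grip": 0},
  ],
)

```text
time_s: 4.5
position: [0.5755, 0.1004, 0.1729]
tcp_rot: [[0.99, 0.142, 0.001], [0.142, -0.99, -0.0], [0.001, 0.0, -1.0]]
force: [0.6, -0.6, -0.9]
opening: 0.473
grasp_force: 0.0
```

Request:
move_arm(
  increments=[
    {"xyz": [1, -2, 0], "roll": 0, "grip": 0},
    {"xyz": [0, 0, 0], "roll": 0, "grip": 0},
    {"xyz": [0, 0, 0], "roll": 0, "grip": 0},
    {"xyz": [0, 0, 0], "roll": 0, "grip": 0},
    {"xyz": [0, 0, 0], "roll": 0, "grip": 0},
  ],
)

```text
time_s: 4.92
position: [0.576, 0.1027, 0.1726]
tcp_rot: [[0.99, 0.142, 0.0], [0.142, -0.99, 0.0], [0.0, -0.0, -1.0]]
force: [-0.1, 0.9, 1.2]
opening: 0.323
grasp_force: 29.9
```

Request:
move_arm(
  increments=[
    {"xyz": [0, 0, -8], "roll": 0, "grip": 0},
    {"xyz": [0, 0, -12], "roll": 0, "grip": 0},
    {"xyz": [0, 0, -15], "roll": 0, "grip": 0},
    {"xyz": [0, 0, -15], "roll": 0, "grip": 0},
    {"xyz": [0, 0, -15], "roll": 0, "grip": 0},
  ],
)

```text
time_s: 5.33
position: [0.5757, 0.1022, 0.2383]
tcp_rot: [[0.99, 0.142, -0.001], [0.142, -0.99, -0.001], [-0.001, 0.0, -1.0]]
force: [-0.4, -0.1, -1.0]
opening: 0.326
grasp_force: 29.9
```

Request:
move_arm(
  increments=[
    {"xyz": [0, 0, -20], "roll": 0, "grip": 0},
    {"xyz": [0, 0, -20], "roll": 0, "grip": 0},
    {"xyz": [0, 0, -20], "roll": 0, "grip": 0},
    {"xyz": [0, 0, -10], "roll": 0, "grip": 0},
    {"xyz": [0, 0, 0], "roll": 0, "grip": 0},
  ],
)

```text
time_s: 5.75
position: [0.5775, 0.1023, 0.3105]
tcp_rot: [[0.99, 0.142, 0.006], [0.142, -0.99, -0.0], [0.006, 0.001, -1.0]]
force: [0.3, 0.1, -0.5]
opening: 0.322
grasp_force: 29.9
```

Request:
move_arm(
  increments=[
    {"xyz": [0, 15, 0], "roll": 0, "grip": 0},
    {"xyz": [0, 25, 0], "roll": 0, "grip": 0},
    {"xyz": [0, 25, 0], "roll": 0, "grip": 0},
    {"xyz": [-14, 25, 0], "roll": 0, "grip": 0},
    {"xyz": [-15, 25, 0], "roll": 0, "grip": 0},
  ],
)

```text
time_s: 6.17
position: [0.5631, -0.0165, 0.3057]
tcp_rot: [[0.99, 0.143, -0.003], [0.143, -0.99, 0.0], [-0.003, -0.001, -1.0]]
force: [-0.4, 0.2, 0.4]
opening: 0.322
grasp_force: 29.9
```

Request:
move_arm(
  increments=[
    {"xyz": [-15, 25, 0], "roll": 0, "grip": 0},
    {"xyz": [-15, 25, 0], "roll": 0, "grip": 0},
    {"xyz": [-15, 20, 0], "roll": 0, "grip": 0},
    {"xyz": [-15, 12, 0], "roll": 0, "grip": 0},
    {"xyz": [0, 0, 0], "roll": 0, "grip": 0},
  ],
)

```text
time_s: 6.58
position: [0.513, -0.1074, 0.306]
tcp_rot: [[0.99, 0.139, -0.005], [0.139, -0.99, 0.0], [-0.005, -0.001, -1.0]]
force: [0.1, -0.3, -0.9]
opening: 0.326
grasp_force: 29.9
```

Run:
```python
from h import *
s=bot.read_state(); print(s["position"],s["grasp_force"]); ims=[]
for c,o in(("scene",0),("side",1)):
    p,d=bot.capture(c)
    P0=cloud(c,d>0,d); v,u=np.nonzero(d>0)
    t=s["position"]
    k=(abs(P0[:,0]-t[0])<.05)&(abs(P0[:,1]-t[1])<.05)&(P0[:,2]>.115)&(P0[:,2]<.285); P=P0[k]
    for a in np.arange(.12,.28,.02):
        T=P[(P[:,2]>a)&(P[:,2]<a+.02)]
        if len(T): print(c,a.round(2),len(T),np.median(T,0).round(4),np.ptp(T,0).round(3)[:2])
    print("tip z",np.sort(P[:,2])[:6].round(3))
    m=bot.camera_model(c); x=cv2.projectPoints(np.array([[t[0],t[1],.16]]),np.array(m["rvec"],float),np.array(m["tvec"],float),np.array(m["intrinsics"]),None)[0].ravel().astype(int)
    x=np.clip(x,[100,100],[412,284]); ims.append(cv2.resize(p[x[1]-100:x[1]+100,x[0]-80:x[0]+80],None,fx=2.5,fy=2.5,interpolation=cv2.INTER_CUBIC))
cv2.imwrite("pics/b.png",np.hstack(ims)[:,:,::-1])
```

```text
[ 0.51296307 -0.10743964  0.3059802 ] 29.86982787562738
scene 0.14 15 [ 0.5057 -0.1029  0.1535] [0.005 0.005]
scene 0.16 22 [ 0.5058 -0.1023  0.1701] [0.006 0.005]
scene 0.18 21 [ 0.5072 -0.1035  0.1883] [0.006 0.005]
scene 0.2 16 [ 0.5085 -0.1029  0.2109] [0.004 0.005]
scene 0.22 23 [ 0.5086 -0.1036  0.2304] [0.005 0.005]
scene 0.24 35 [ 0.5093 -0.1019  0.2551] [0.017 0.01 ]
scene 0.26 84 [ 0.5068 -0.0979  0.2697] [0.019 0.017]
scene 0.28 21 [ 0.5072 -0.0967  0.2823] [0.024 0.012]
tip z [0.143 0.146 0.146 0.15  0.151 0.153]
side 0.14 26 [ 0.5084 -0.1042  0.1533] [0.007 0.005]
side 0.16 35 [ 0.5087 -0.1051  0.1689] [0.007 0.006]
side 0.18 41 [ 0.5093 -0.1053  0.1893] [0.006 0.005]
side 0.2 40 [ 0.5104 -0.1057  0.2099] [0.006 0.007]
side 0.22 43 [ 0.5112 -0.1059  0.2303] [0.005 0.01 ]
side 0.24 66 [ 0.5117 -0.1099  0.2556] [0.019 0.013]
side 0.26 150 [ 0.5107 -0.113   0.2697] [0.02  0.015]
side 0.28 42 [ 0.5108 -0.1149  0.283 ] [0.026 0.015]
tip z [0.143 0.145 0.146 0.148 0.148 0.148]
```

View pics/b.png

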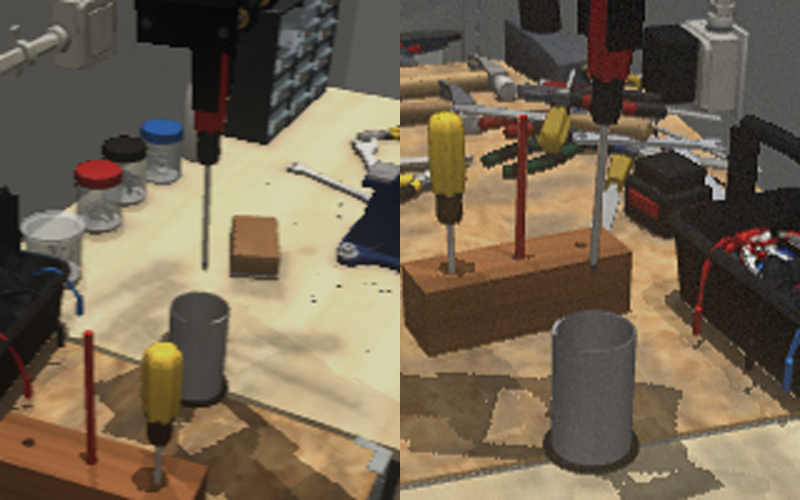

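Both neighbours still stand. The driver hangs over the pot with its tip at about (0.507, -0.104, 0.143), inside the rim circle. I'll lower it now.

Request:
move_arm(
  increments=[
    {"xyz": [1, 1, 15], "roll": 0, "grip": 0},
    {"xyz": [0, 0, 22], "roll": 0, "grip": 0},
    {"xyz": [0, 0, 22], "roll": 0, "grip": 0},
    {"xyz": [0, 0, 22], "roll": 0, "grip": 0},
    {"xyz": [0, 0, 18], "roll": 0, "grip": 0},
  ],
)

```text
time_s: 7.1
position: [0.517, -0.1045, 0.2066]
tcp_rot: [[0.99, 0.144, -0.001], [0.144, -0.99, 0.001], [-0.001, -0.001, -1.0]]
force: [-0.3, 0.1, -1.0]
opening: 0.328
grasp_force: 29.9
```

Request:
move_arm(
  increments=[
    {"xyz": [0, 0, 13], "roll": 0, "grip": 0},
    {"xyz": [0, 0, 10], "roll": 0, "grip": 0},
    {"xyz": [0, 0, 5], "roll": 0, "grip": 0},
    {"xyz": [0, 0, 3], "roll": 0, "grip": 0},
    {"xyz": [0, 0, 0], "roll": 0, "grip": 0},
  ],
)

```text
time_s: 7.52
position: [0.5173, -0.1057, 0.1773]
tcp_rot: [[0.99, 0.143, -0.0], [0.143, -0.99, 0.0], [-0.0, -0.0, -1.0]]
force: [0.3, -0.1, -0.8]
opening: 0.32
grasp_force: 29.9
```

Request:
move_arm(
  increments=[
    {"xyz": [0, 0, 3], "roll": 0, "grip": 0},
    {"xyz": [0, 0, 2], "roll": 0, "grip": 0},
    {"xyz": [0, 0, 1], "roll": 0, "grip": 0},
    {"xyz": [0, 0, 0], "roll": 0, "grip": 0},
  ],
)

```text
time_s: 7.85
position: [0.5171, -0.1061, 0.1718]
tcp_rot: [[0.99, 0.142, 0.0], [0.142, -0.99, -0.0], [0.0, 0.0, -1.0]]
force: [0.8, 0.1, -1.5]
opening: 0.324
grasp_force: 29.9
```

Request:
move_arm(
  increments=[
    {"xyz": [0, 0, 1], "roll": 0, "grip": 0},
    {"xyz": [0, 0, 0], "roll": 0, "grip": 0},
    {"xyz": [0, 0, 0], "roll": 0, "grip": 0},
  ],
)

```text
time_s: 8.1
position: [0.5171, -0.1061, 0.1707]
tcp_rot: [[0.99, 0.142, 0.0], [0.142, -0.99, -0.0], [0.0, 0.0, -1.0]]
force: [-0.7, -0.7, -0.5]
opening: 0.321
grasp_force: 29.9
```

Request:
move_arm(
  increments=[
    {"xyz": [0, 0, 1], "roll": 0, "grip": 0},
    {"xyz": [0, 0, 0], "roll": 0, "grip": 0},
    {"xyz": [0, 0, 0], "roll": 0, "grip": 0},
  ],
)

```text
time_s: 8.35
position: [0.517, -0.106, 0.1695]
tcp_rot: [[0.99, 0.142, -0.0], [0.142, -0.99, 0.0], [-0.0, -0.0, -1.0]]
force: [-0.3, -0.2, -1.9]
opening: 0.323
grasp_force: 29.9
```

Request:
move_arm(
  increments=[
    {"xyz": [0, 0, 1], "roll": 0, "grip": 0},
    {"xyz": [0, 0, 0], "roll": 0, "grip": 0},
    {"xyz": [0, 0, 0], "roll": 0, "grip": 0},
  ],
)

```text
time_s: 8.6
position: [0.517, -0.106, 0.1685]
tcp_rot: [[0.99, 0.142, -0.0], [0.142, -0.99, 0.0], [-0.0, -0.0, -1.0]]
force: [-0.5, -0.3, -0.5]
opening: 0.325
grasp_force: 29.9
```

Request:
move_arm(
  increments=[
    {"xyz": [6, 1, 0], "roll": 0, "grip": 0},
    {"xyz": [5, 1, 0], "roll": 0, "grip": 0},
    {"xyz": [0, 0, 0], "roll": 0, "grip": 0},
    {"xyz": [0, 0, 1], "roll": 0, "grip": 0},
    {"xyz": [0, 0, 0], "roll": 0, "grip": 0},
  ],
)

```text
time_s: 9.02
position: [0.5287, -0.1066, 0.1676]
tcp_rot: [[0.99, 0.143, 0.001], [0.143, -0.99, -0.0], [0.001, 0.001, -1.0]]
force: [0.1, -0.5, -0.3]
opening: 0.322
grasp_force: 29.9
```

Request:
move_arm(
  increments=[
    {"xyz": [0, 0, 1], "roll": 0, "grip": 0},
    {"xyz": [0, 0, 0], "roll": 0, "grip": 0},
    {"xyz": [0, 0, 0], "roll": 0, "grip": 0},
  ],
)

```text
time_s: 9.27
position: [0.5289, -0.1067, 0.1675]
tcp_rot: [[0.99, 0.142, 0.002], [0.142, -0.99, -0.001], [0.002, 0.001, -1.0]]
force: [1.1, -0.3, 5.6]
opening: 0.322
grasp_force: 29.9
```

Floor contact: about 6 N upward, and the tool's descent has stalled. I'll release.

Request:
move_arm(
  increments=[
    {"xyz": [0, 0, 0], "roll": 0, "grip": 100},
    {"xyz": [0, 0, 0], "roll": 0, "grip": 100},
    {"xyz": [0, 0, 0], "roll": 0, "grip": 100},
    {"xyz": [0, 0, 0], "roll": 0, "grip": 100},
    {"xyz": [0, 0, 0], "roll": 0, "grip": 100},
  ],
)

```text
time_s: 9.68
position: [0.5279, -0.1063, 0.1661]
tcp_rot: [[0.99, 0.142, -0.001], [0.142, -0.99, 0.0], [-0.001, -0.001, -1.0]]
force: [0.3, 0.3, 0.9]
opening: 0.617
grasp_force: 0.0
```

Request:
move_arm(
  increments=[
    {"xyz": [0, 0, 0], "roll": 0, "grip": 100},
    {"xyz": [0, 0, 0], "roll": 0, "grip": 100},
    {"xyz": [0, 0, 0], "roll": 0, "grip": 100},
    {"xyz": [0, 0, 0], "roll": 0, "grip": 100},
    {"xyz": [0, 0, 0], "roll": 0, "grip": 100},
  ],
)

```text
time_s: 10.1
position: [0.5283, -0.1065, 0.1665]
tcp_rot: [[0.99, 0.142, 0.0], [0.142, -0.99, 0.0], [0.0, -0.0, -1.0]]
force: [-0.4, 0.2, 1.1]
opening: 0.965
grasp_force: 0.0
```

Run:
```python
from h import *
s=bot.read_state(); print(s["opening"],s["force"])
p,_=bot.capture("side"); w,_=bot.capture("wrist")
cv2.imwrite("pics/c.png",np.hstack([cv2.resize(p[100:292,180:340],(400,480)),w[:,56:456]] if 0 else [cv2.resize(p[50:290,150:350],(400,480)),cv2.resize(w[:,56:456],(400,480))])[:,:,::-1])
```

```text
0.9653149489924678 [-0.36004109  0.18566532  1.05436032]
```

View pics/c.png

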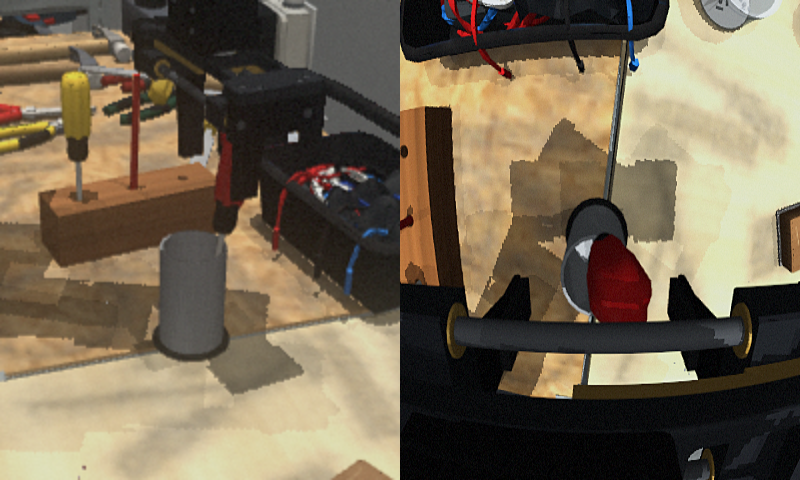

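Side view: the driver leans in the pot against the rim, with its handle at about (230,190), and both neighbours stand. Wrist view: the handle at (620,280) is free between the fingers, a bit nearer the right one. I'll shift a little to that side (tool +y) and back straight up.

Request:
move_arm(
  increments=[
    {"xyz": [0, 8, 0], "roll": 0, "grip": 100},
    {"xyz": [0, 0, -10], "roll": 0, "grip": 100},
    {"xyz": [0, 0, -20], "roll": 0, "grip": 100},
    {"xyz": [0, 0, -30], "roll": 0, "grip": 100},
    {"xyz": [0, 0, -30], "roll": 0, "grip": 100},
  ],
)

```text
time_s: 10.62
position: [0.5289, -0.1146, 0.2576]
tcp_rot: [[0.99, 0.142, -0.002], [0.142, -0.99, 0.001], [-0.002, -0.001, -1.0]]
force: [0.0, -0.8, 0.7]
opening: 0.993
grasp_force: 0.0
```

Request:
move_arm(
  increments=[
    {"xyz": [0, 0, -30], "roll": 0, "grip": 100},
    {"xyz": [0, 0, -20], "roll": 0, "grip": 100},
    {"xyz": [0, 0, 0], "roll": 0, "grip": 100},
    {"xyz": [0, 0, 0], "roll": 0, "grip": 100},
    {"xyz": [0, 0, 0], "roll": 0, "grip": 100},
  ],
)

```text
time_s: 11.03
position: [0.5287, -0.1143, 0.3062]
tcp_rot: [[0.99, 0.142, -0.001], [0.142, -0.99, 0.0], [-0.001, -0.001, -1.0]]
force: [-0.6, -0.3, -1.5]
opening: 0.997
grasp_force: 0.0
```

Run:
```python
from h import *
p,_=bot.capture("side"); q,_=bot.capture("scene")
cv2.imwrite("pics/d.png",np.hstack([cv2.resize(p[50:290,150:350],(400,480)),cv2.resize(q[100:300,180:347],(400,480))])[:,:,::-1])
```

```text
(no output)
```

View pics/d.png

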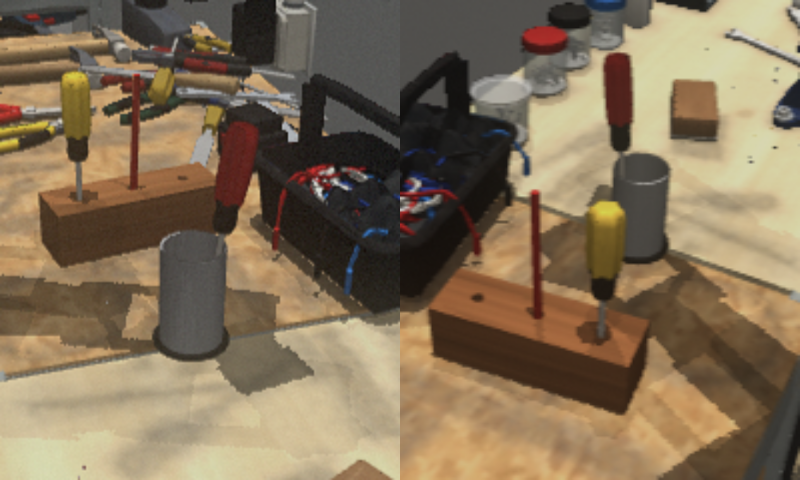

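The driver stands handle up in the pot, leaning roughly 10–15 degrees against the rim at about (220,240) in the side view. The gripper is well clear, and the yellow screwdriver and pencil are upright in the block.

```bash
python3 -c "from rig import bot; print(bot.hand_in())"
```

```text
the job is handed in; nothing more can be done
None
```

The red screwdriver was lowered to the bottom of the steel pot and let go there; it leans on the rim, handle up, with the yellow screwdriver and red pencil still standing in the block, and the job was handed in after about 11 s on the robot's clock (no verdict was returned).

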